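# Close the paint strainer: wind the ring home plus one turn, then cap the stud

## Task

Close the paint strainer: turn its threaded ring clockwise down the stud by the crank knob until you feel it meet the seal, then give it exactly one more full turn and let go; overtightening crushes the filter. Then put the loose metal cap over the top of the stud, fully down, and leave everything else on the bench where it is.

Things in the scene. Friction and masses are not known exactly. Their poses are not given: they have to be found in the camera images.
- strainer: The strainer, fixed to the bench: round grey base (170 mm diameter, 12 mm thick), in its middle an aluminium pot (90 mm outer, 80 mm inner diameter, rim 66 mm above the bench) with an upright threaded steel stud. Origin under the base's centre, z up.
- stud_top (a point): Top centre of the threaded stud (16 mm diameter), 135 mm above the bench; z up along the stud. Below it, on the stud, sits the steel threaded ring (34 mm diameter, 62 mm tall; top 13 mm below the stud's top at the start).
- knob_mid (a point): Grip point, on the axis, of the crank knob: upright black cylinder, 22 mm diameter, 50 mm tall, free to spin on its pin, so it can be held without turning the hand while led in a circle about the stud. Point: 28 mm above the flat crank arm, 22 mm below the knob's top, 52 mm from the stud's axis; at the start 146 mm above the bench. The arm (18 mm wide) joins it to the ring.
- plate: Aluminium pressure plate (72 mm diameter, 8 mm thick) at the foot of the ring, one with ring and crank; origin at the centre of its underside, 52 mm above the bench at the start, inside the pot; x axis points along the crank arm to the knob. Turning the crank clockwise seen from above moves plate, ring and knob down 8 mm a turn. The thread stays where it is left.
- pot_mouth (a point): Centre of the pot's rim, 66 mm above the bench. Out of sight in the pot is a filter with a rubber seal on a preloaded spring, at a height that differs each time: the plate meets it 0.9 to 2.8 turns from the start. Free winding needs about 1 N at the knob; on meeting the seal it steps up by 3 to 5 N within an eighth of a turn, and is 6 to 8 N up one turn later. It stays there at rest.
- cap_mid (a point): Centre, half-way up, of the loose turned aluminium cap: a slim cylinder 28 mm in diameter and 46 mm tall with a few dark grooves near the top, standing mouth down on the bench, z axis up; mass about 60 g. Its lower end has a round bore 20 mm wide and 24 mm deep; the upper 22 mm is solid. Fully down on the stud, this point is 1 mm below the stud's top.
- screw_lid: Bystander: flat aluminium lid, 48 mm wide, 16 mm tall; origin under its centre.
- mix_cup: Bystander: open white mixing cup, 90 mm wide, 100 mm tall; origin under its centre.
- bottle: Bystander: white bottle, 70 mm wide, 170 mm tall; origin under its centre.
- tin: Bystander: metal tin, 84 mm wide, 100 mm tall; origin under its centre.
- tape: Bystander: paper tape roll lying flat, 90 mm wide, 24 mm tall; origin under its centre.
- spatula: Bystander: spatula lying on the bench.
- jar: Bystander: glass jar, 64 mm wide, 70 mm tall; origin under its centre.
Things that resemble listed ones, but are neither listed nor needed, are in the scene too. Leave any blue look-alike of the strainer alone. Leave any pink look-alike of the part that bears cap_mid alone.

How it is judged:
On the way, in this order (a step that is already met when the one before it is completed fails the run):
1. the ring is wound one turn past meeting the seal and let go (contact force between plate and anything else between 15.8 and 20.2 N and contact force between plate and the fingers below 0.1 N and distance between the grasp point and knob_mid above 0.03 m), for 0.2 s.
2. the cap is fully down over the stud (horizontal distance between cap_mid and stud_top below 0.005 m and z of cap_mid in the frame of stud_top between -0.006 and 0.003 m and angle between cap_mid's own z axis and vertical below 0.25 rad), for 0.2 s.
At the end, for the whole second after the job is handed in: The ring presses the seal with 15.8 to 20.2 N (18 N, one turn past first contact, within about a quarter turn) and the cap sits upright over the stud (within 5 mm sideways and 4 mm of fully down), released and at rest (all of step 2 and contact force between plate and anything else between 15.8 and 20.2 N and linear speed of cap below 0.02 m/s); the robot touches nothing.
It fails at once if the filter is crushed: the plate presses it with more than 26 N (about two turns past contact) (contact force between plate and anything else above 26 N).
It fails at once if a bystander is moved more than 30 mm (distance of any of screw_lid, mix_cup, bottle, tin, tape, spatula, jar from where it was at the start of the episode above 0.03 m).
It also fails if it takes over 72 s, if anything falls off the work surface, if the arm or the gripper's body presses on something with over 40 N, if the wrist force passes 120 N, or if a joint passes its speed limit or range.

## Robot

A 6-joint arm with a two-finger parallel gripper is mounted at the origin on the work surface. World frame = base frame: x ahead of the robot, y to its left, z up, the work surface at z = 0. Lengths are in m, angles in rad, forces in N, time in s.
With the tool pointing down it reaches from about 0.35 to 0.8 m from the base axis. Payload 7.3 kg.
Tool frame: the origin (TCP) lies between the finger pads; the fingertips stand 22 mm ahead of it and the grasp point (between the pads) lies 3 mm ahead of it; z points along the fingers, y is the direction in which the jaws open and shut (so a half turn about z gives the same grasp; the last joint's range is limited). The gripper opens to 85 mm and grips with 20 to 120 N. Pads are 22 mm wide; open, the fingers measure 114 mm over their backs; the gripper's body (76 mm by 85 mm) begins 54 mm behind the grasp point. The pads swing forward as they close: fully open they stand 13 mm farther back than shut.
Start: joints at [-1.404, 0.342, 1.524, -0, 1.275, -0.146], TCP at [0.162, -0.5, 0.253] pointing down, gripper open.
Joint ranges: [-2.53, 2.53], [-0.77, 2.02], [0.04, 2.7], [-1, 4.14], [0.28, 2.66], [-3.11, 3.11]. Speed limits (rad/s): [2.57, 2.57, 3.14, 3.14, 3.14, 3.14].

## Interface

Orientations are given as [roll, pitch, yaw] about the fixed x, y, z axes, in that order (R = Rz(yaw) Ry(pitch) Rx(roll)).
In Python, from rig import readout, imaging, robot gives the robot as it stands.
- The arm moves only by the tool move_arm, never from a script. Its arguments are lists of equal length, an entry for each row: "travel": the shift along the world's x, y, z scaled (see below), a list of three; "delta_rot": the turn, a rotation vector about the world's x, y, z scaled (see below), a list of three; "gripper": the opening, from 0 (shut) to 1 (fully open). A call has 1 to 8 rows; each row is the pose to reach, as a shift and turn from the pose commanded when the call began, turning the shorter way round; what a row does not reach only later rows make up. The controller multiplies each number of a shift by 8 cm and each number of a turn by 2 pi rad. A row lasts 1/8 s, in which the tool goes at most 62.5 mm and 10.7 degrees, less where a joint would pass 70% of its speed; a pose out of reach is approached as far as the arm can. A call with a number of a shift or a turn outside -1 to 1 is refused whole. A call with a gripper value outside its range is refused whole. The fingers move at their own pace and stop on an object; "squeeze" is the grip in N (left out, the last holds). Time passes only in rows, so rows that repeat a pose let the fingers close. It gives the time, the measured TCP pose, the force and the opening at its end, in the units of the state.
- readout.get_state(): the state, without advancing time (a new reading comes with each control period).
- imaging.snapshot(name): name is "scene" or "top" or "wrist"; returns the picture (480x640x3 uint8, red, green, blue); there is no depth.
- imaging.camera_info(name): a dict with "fov_y" (degrees; the focal length in pixels is half the picture's height over the tangent of half this angle, whatever the lens; pixels are square), "cx", "cy" (the principal point, pixels), "distortion" ([k1, k2, p1, p2, k3] as OpenCV has them; the pictures are not rectified), "rvec" (rotation vector, rad) and "tvec" (3), from world to camera coordinates, as OpenCV has them; the wrist camera has in their place "tool_from_camera" (4x4, takes a point from camera to tool coordinates, whose origin is the TCP and whose axes are the flange's). Camera axes: x right, y down, z forward; pixel columns grow to the right and rows downward; lengths in m; the calibration is good to about 2 mm. A picture is of the moment at which its call begins: read the wrist's pose just before it. camera_info takes no time and is no camera call.
- robot.sign_off(): hands the job in, once; it reports no verdict.
The state is a dict: "clock": time; "joint_positions": joint angles; "dq": joint speeds; "joint_efforts": joint torques, N m; "tool_pos": TCP position; "orientation": TCP orientation; "force": force on the tool from outside, world axes, zero at the start; "moment": the same for the moment, N m; "finger_gap": finger opening in m.
Only numpy, scipy, OpenCV 4.12 (cv2) and the standard library are available. Lean on these libraries where they do the work, as an engineer would, in place of code of your own. Each camera call takes 0.05 s, during which the arm holds its last target. There are 200 camera calls.

## Working session

There is one attempt and no reset: what is moved stays moved. The work goes in short steps, Python scripts to look and compute and a tool call to move; the robot and the scene stay as the last step left them, time stands still between calls to the robot, and variables do not carry over. Pictures are saved under pics/ and viewed, about 8 in all and at most 12, crops included, and the job is handed in when it is done.

Besides the shell and the picture viewer there is one more tool, called by a JSON object that holds its "api" and its "payload", one argument or row to a line. move_arm: Moves the arm, as the interface text tells. Its arguments: {"type":"object","properties":{"travel":{"type":"array","items":{"type":"array","items":{"type":"number"}}},"delta_rot":{"type":"array","items":{"type":"array","items":{"type":"number"}}},"gripper":{"type":"array","items":{"type":"number"}},"squeeze":{"type":"number"}},"required":["travel","delta_rot","gripper"]}

```bash
mkdir -p pics; ls
python3 - <<'E'
from rig import readout, imaging, robot
import cv2
for n in ["scene","top"]:
    im=imaging.snapshot(n); cv2.imwrite(f"pics/{n}0.png",im[:,:,::-1]); print(n,imaging.camera_info(n))
print(imaging.camera_info("wrist")); print(readout.get_state())
E
```

```text
pics
scene {'fov_y': 45.43051584027302, 'cx': 310.5941063760798, 'cy': 234.83948922590994, 'distortion': array([0.01422267, 0.        , 0.        , 0.        , 0.        ]), 'rvec': array([ 1.77942691,  1.4934141 , -0.73223351]), 'tvec': array([-0.06164251, -0.24401889,  2.05746785])}
top {'fov_y': 43.434103616780476, 'cx': 306.65809479498137, 'cy': 234.0611555349789, 'distortion': array([0.06782511, 0.        , 0.        , 0.        , 0.        ]), 'rvec': array([ 2.14782301, -2.12032831,  0.18008325]), 'tvec': array([-0.0184613 ,  0.54888373,  1.27532792])}
{'fov_y': 58.51246945683058, 'cx': 314.17964396154525, 'cy': 237.7640207572869, 'distortion': array([-0.04127197,  0.        ,  0.        ,  0.        ,  0.        ]), 'tool_from_camera': array([[ 2.31693459e-04, -9.48328184e-01, -3.17291035e-01,
         8.24185708e-02],
       [ 9.99999612e-01, -5.00079416e-05,  8.79688609e-04,
        -8.00220711e-04],
       [-8.50100573e-04, -3.17291116e-01,  9.48327805e-01,
        -1.22493415e-01],
       [ 0.00000000e+00,  0.00000000e+00,  0.00000000e+00,
         1.00000000e+00]])}
{'clock': 0.1, 'joint_positions': array([-1.40401017e+00,  3.42643258e-01,  1.52495119e+00, -1.90095765e-06,
        1.27541509e+00, -1.45975646e-01]), 'dq': array([-1.51088192e-04, -2.44837335e-03,  9.65691871e-05, -9.85182022e-05,
       -1.57540110e-03, -7.08978132e-04]), 'joint_efforts': array([ 1.96244451e-03, -4.34447336e+01, -2.46492094e+01, -8.71682732e-05,
        4.70209183e-03,  1.58511071e-06]), 'tool_pos': array([ 0.16151096, -0.49917645,  0.25269016]), 'orientation': array([-3.14019058e+00, -2.04297614e-04,  3.12762219e-01]), 'force': array([-0.16841345, -0.15153576, -0.13783454]), 'moment': array([0.01298637, 0.04449539, 0.01177849]), 'finger_gap': 0.08528646999989092}
```

View pics/top0.png

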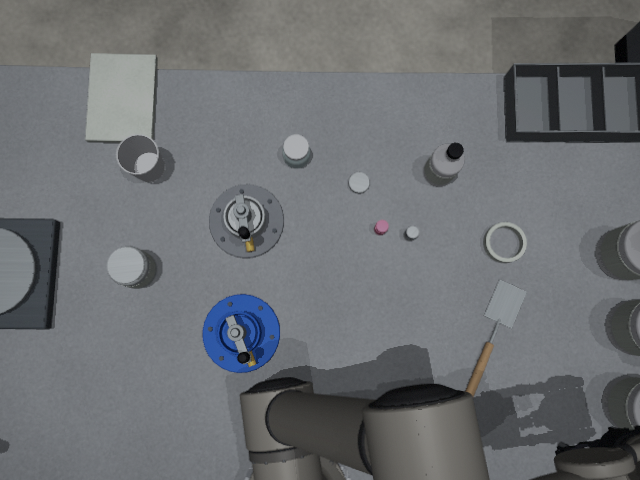

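View pics/scene0.png

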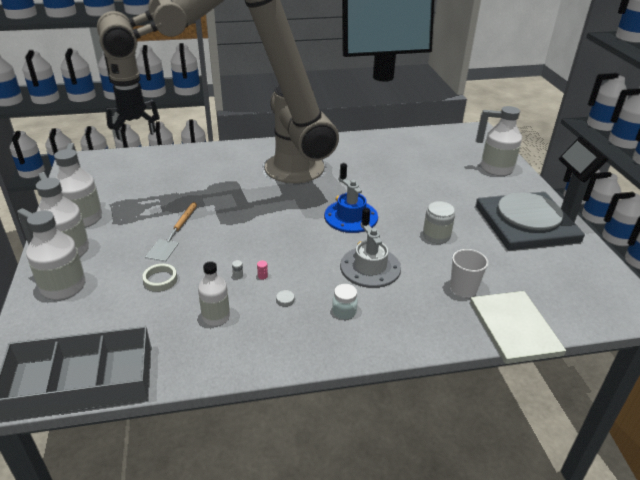

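The top view shows the grey strainer at about (246,220) with its stud top at (241,210) and black knob at (244,233). The cap is at (412,233) beside the pink look-alike at (381,227). The scene view agrees: strainer at (371,262), knob at (366,215), cap at (238,269).

```bash
cat > h.py <<'E'
import numpy as np, cv2
from scipy.spatial.transform import Rotation as R
from rig import readout, imaging, robot
def cam(n):
    c=imaging.camera_info(n); f=240/np.tan(np.radians(c['fov_y']/2))
    K=np.array([[f,0,c['cx']],[0,f,c['cy']],[0,0,1.]])
    if 'rvec' in c:
        Rm=cv2.Rodrigues(c['rvec'])[0]; t=c['tvec']
    else:
        s=readout.get_state(); Rt=R.from_euler('xyz',s['orientation']).as_matrix()
        T=c['tool_from_camera']; Rc=Rt@T[:3,:3]; o=Rt@T[:3,3]+s['tool_pos']; Rm=Rc.T; t=-Rm@o
    return K,c['distortion'],Rm,t
def onplane(C,px,z):
    K,d,Rm,t=C; u=cv2.undistortPoints(np.array([[px]],float),K,d)[0,0]
    v=Rm.T@np.array([u[0],u[1],1]); o=-Rm.T@t
    return o+v*(z-o[2])/v[2]
def proj(C,p):
    K,d,Rm,t=C; return cv2.projectPoints(np.array([p],float),cv2.Rodrigues(Rm)[0],t,K,d)[0][0,0]
E
python3 - <<'E'
from h import *
np.set_printoptions(precision=4,suppress=True)
C=cam("top")
for n,px,z in [("base",(246,220.5),.012),("stud",(241,210),.135),("knobtop",(244,232),.168),("cap",(412,232.5),.046),("pink",(381.5,227),.046),("lid",(359,182),.016),("jar",(296,150),.07),("tin",(127,266),.1),("blue",(241.5,333),.012)]:
    print(n,onplane(C,px,z))
C2=cam("scene"); print(onplane(C2,(371,265),.012),onplane(C2,(238,265),.046),onplane(C2,(366,211),.168))
im=cv2.imread("pics/top0.png")[170:280,190:330]; cv2.imwrite("pics/tc.png",cv2.resize(im,None,fx=5,fy=5,interpolation=cv2.INTER_CUBIC))
E
```

```text
base [0.5841 0.1259 0.012 ]
stud [0.5824 0.1241 0.135 ]
knobtop [0.531  0.1131 0.168 ]
cap [ 0.5556 -0.2421  0.046 ]
pink [ 0.567  -0.1755  0.046 ]
lid [ 0.6759 -0.1289  0.016 ]
jar [0.7325 0.0145 0.07  ]
tin [0.4681 0.3596 0.1   ]
blue [0.3339 0.1281 0.012 ]
[0.5905 0.1271 0.012 ] [ 0.5697 -0.2405  0.046 ] [0.5476 0.1129 0.168 ]
```

View pics/tc.png

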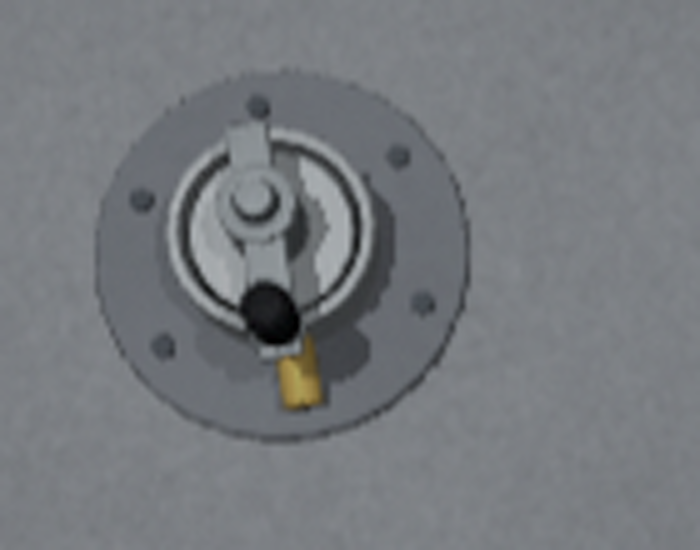

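The crop confirms the stud top at (240.8,209.8) and the knob top at about (243,231). The gold spout is part of the base. Cross-checks: stud and base centre agree to 2 mm, and the knob radius of 52 mm is right. Next I go over the cap for a wrist look, on the way to the knob.

{"api": "move_arm", "payload": {
  "travel": [
    [0.5,0.32,0],
    [1,0.65,0]
  ],
  "delta_rot": [
    [0,0,0],
    [0,0,0]
  ],
  "gripper": [0.5,0.5]
}}

```text
clock: 0.35
tool_pos: [0.242, -0.4469, 0.2528]
orientation: [-3.141, -0.0, 0.311]
force: [0.6, -0.0, 0.3]
finger_gap: 0.0515
```

{"api": "move_arm", "payload": {
  "travel": [
    [0.5,0.32,0],
    [1,0.65,0]
  ],
  "delta_rot": [
    [0,0,0],
    [0,0,0]
  ],
  "gripper": [0.5,0.5]
}}

```text
clock: 0.6
tool_pos: [0.3226, -0.3944, 0.253]
orientation: [-3.141, 0.0, 0.313]
force: [0.3, -0.3, 0.0]
finger_gap: 0.0429
```

{"api": "move_arm", "payload": {
  "travel": [
    [0.5,0.32,0],
    [1,0.65,0]
  ],
  "delta_rot": [
    [0,0,0],
    [0,0,0]
  ],
  "gripper": [0.5,0.5]
}}

```text
clock: 0.85
tool_pos: [0.4026, -0.3425, 0.253]
orientation: [-3.141, 0.0, 0.313]
force: [-0.1, -1.4, 0.1]
finger_gap: 0.0427
```

{"api": "move_arm", "payload": {
  "travel": [
    [0.5,0.32,0],
    [1,0.65,0]
  ],
  "delta_rot": [
    [0,0,0],
    [0,0,0]
  ],
  "gripper": [0.5,0.5]
}}

```text
clock: 1.1
tool_pos: [0.4827, -0.2904, 0.253]
orientation: [-3.141, 0.0, 0.313]
force: [-0.1, -0.6, -0.2]
finger_gap: 0.0428
```

{"api": "move_arm", "payload": {
  "travel": [
    [0.5,0.32,0],
    [1,0.65,0],
    [1,0.65,0],
    [1,0.65,0]
  ],
  "delta_rot": [
    [0,0,0],
    [0,0,0],
    [0,0,0],
    [0,0,0]
  ],
  "gripper": [0.5,0.5,0.5,0.5]
}}

```text
clock: 1.6
tool_pos: [0.5611, -0.2395, 0.2527]
orientation: [-3.141, 0.001, 0.313]
force: [-0.2, 0.1, -0.0]
finger_gap: 0.0426
```

Run:
```python
from h import *
C=cam("wrist"); np.savez("wcap.npz",R=C[2],t=C[3]); im=imaging.snapshot("wrist"); cv2.imwrite("pics/wcap.png",im[:,:,::-1])
print(readout.get_state()['tool_pos'],readout.get_state()['joint_positions'],proj(C,[.558,-.242,.046]))
```

```text
[ 0.56082164 -0.2399691   0.25296345] [-5.29683304e-01  5.01130262e-01  1.27354533e+00 -4.36607793e-04
  1.36792148e+00  7.28918389e-01] [316.73821164 208.73665123]
```

View pics/wcap.png

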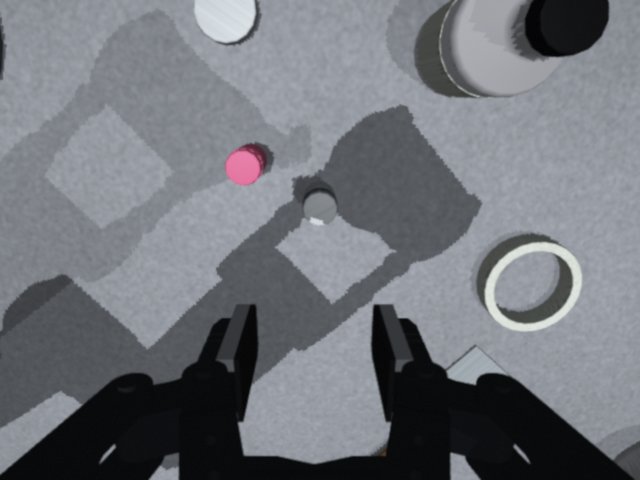

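The wrist view shows the cap's top at (320,207), 2 mm from the prediction, with the pink one at (245,165). On to the knob.

{"api": "move_arm", "payload": {
  "travel": [
    [-0.04,0.44,0],
    [-0.075,0.88,0]
  ],
  "delta_rot": [
    [0,0,0],
    [0,0,0]
  ],
  "gripper": [0.5,0.5]
}}

```text
clock: 1.9
tool_pos: [0.5545, -0.1698, 0.2533]
orientation: [-3.142, 0.0, 0.31]
force: [-0.1, 0.0, -0.1]
finger_gap: 0.0429
```

{"api": "move_arm", "payload": {
  "travel": [
    [-0.04,0.44,0],
    [-0.075,0.88,0]
  ],
  "delta_rot": [
    [0,0,0],
    [0,0,0]
  ],
  "gripper": [0.5,0.5]
}}

```text
clock: 2.15
tool_pos: [0.5486, -0.0989, 0.2536]
orientation: [3.141, -0.0, 0.311]
force: [0.7, -0.7, 0.1]
finger_gap: 0.0429
```

{"api": "move_arm", "payload": {
  "travel": [
    [-0.04,0.44,0],
    [-0.075,0.88,0]
  ],
  "delta_rot": [
    [0,0,0],
    [0,0,0]
  ],
  "gripper": [0.5,0.5]
}}

```text
clock: 2.4
tool_pos: [0.5428, -0.0285, 0.2536]
orientation: [3.141, -0.0, 0.311]
force: [-0.0, -0.4, -0.7]
finger_gap: 0.0425
```

{"api": "move_arm", "payload": {
  "travel": [
    [-0.04,0.44,0],
    [-0.075,0.88,0]
  ],
  "delta_rot": [
    [0,0,0],
    [0,0,0]
  ],
  "gripper": [0.5,0.5]
}}

```text
clock: 2.65
tool_pos: [0.5369, 0.0418, 0.2536]
orientation: [3.141, -0.0, 0.311]
force: [-0.0, -0.4, -0.0]
finger_gap: 0.0428
```

{"api": "move_arm", "payload": {
  "travel": [
    [-0.04,0.44,0],
    [-0.075,0.88,0],
    [-0.075,0.88,0],
    [-0.075,0.88,0]
  ],
  "delta_rot": [
    [0,0,0],
    [0,0,0],
    [0,0,0],
    [0,0,0]
  ],
  "gripper": [0.5,0.5,0.5,0.5]
}}

```text
clock: 3.15
tool_pos: [0.5315, 0.1113, 0.2535]
orientation: [3.141, 0.0, 0.312]
force: [-0.3, -1.0, 1.0]
finger_gap: 0.0422
```

Run:
```python
from h import *
C=cam("wrist"); np.savez("wk.npz",R=C[2],t=C[3]); im=imaging.snapshot("wrist"); cv2.imwrite("pics/wk.png",im[:,:,::-1])
print(readout.get_state()['tool_pos'],proj(C,[.531,.113,.168]),proj(C,[.5825,.1245,.135]))
w=np.load("wcap.npz"); print(onplane((C[0],C[1],w['R'],w['t']),(320,207),.046))
```

```text
[0.53159398 0.11106926 0.25343636] [311.78245226 260.97744973] [320.59638193 151.131047  ]
[ 0.5601443  -0.24401588  0.046     ]
```

View pics/wk.png

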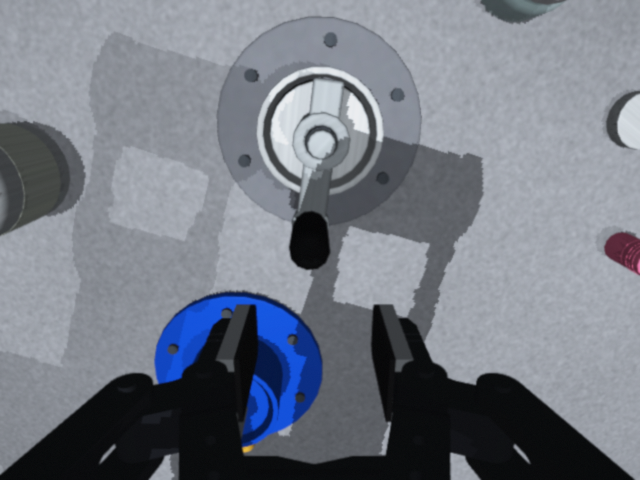

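The wrist view shows the stud top at (320,142) and the knob top at about (310,251). That is roughly 5 mm farther in x than the top camera says, and the cap shows the same bias, so I trust the closer wrist camera.

Run:
```python
from h import *
C=cam("wrist"); w=np.load("wk.npz");C=(C[0],C[1],w['R'],w['t'])
im=cv2.imread("pics/wk.png")
m=(im.max(2)<28).astype(np.uint8); m[300:]=0
n,l,s,c=cv2.connectedComponentsWithStats(m); 
for i in range(1,n):
    if s[i,4]>300: print(s[i],c[i])
print("stud",onplane(C,(320,142),.135),"ringtop",onplane(C,(320,140.5),.122),"base",onplane(C,(319.5,119.5),.012))
for y in (249,251,253): print("knob",onplane(C,(310,y),.168))
k=l.copy(); 
S=np.array([.587,.1245])
for x,y in [(.536,.113)]:
  print(proj(C,[x-.011,y,.168]),proj(C,[x+.011,y,.168]))
# hough for base and knob edges
g=im[:,:,2]; print(cv2.HoughCircles(cv2.GaussianBlur(cv2.cvtColor(im,cv2.COLOR_BGR2GRAY),(5,5),1),cv2.HOUGH_GRADIENT,1,40,param1=80,param2=30,minRadius=50,maxRadius=110))
```

```text
[ 290  212   39   57 1759] [309.4468448  240.62194429]
stud [0.58715349 0.12637142 0.135     ] ringtop [0.58675655 0.12604461 0.122     ] base [0.59287086 0.12681015 0.012     ]
knob [0.53704419 0.11590462 0.168     ]
knob [0.53599581 0.11556999 0.168     ]
knob [0.53494407 0.11523429 0.168     ]
[308.29726112 271.09119374] [321.36143919 233.17568738]
[[[319.5 119.5 103.8]
  [235.5 378.5  88.4]]]
```

{"api": "move_arm", "payload": {
  "travel": [
    [0.055,0.055,-0.5],
    [0.055,0.055,-1],
    [0.055,0.055,-1]
  ],
  "delta_rot": [
    [0,0,0],
    [0,0,0],
    [0,0,0]
  ],
  "gripper": [0.5,0.5,0.5]
}}

```text
clock: 3.58
tool_pos: [0.5344, 0.1154, 0.1709]
orientation: [-3.14, 0.006, 0.311]
force: [-0.2, -1.0, 0.8]
finger_gap: 0.0428
```

{"api": "move_arm", "payload": {
  "travel": [
    [0,0,-0.15],
    [0,0,-0.3],
    [0,0,-0.3]
  ],
  "delta_rot": [
    [0,0,0],
    [0,0,0],
    [0,0,0]
  ],
  "gripper": [0.5,0.5,0.5]
}}

```text
clock: 3.95
tool_pos: [0.5357, 0.1168, 0.149]
orientation: [-3.141, 0.001, 0.313]
force: [-0.3, 0.9, 0.5]
finger_gap: 0.0427
```

{"api": "move_arm", "payload": {
  "travel": [
    [0,0,0],
    [0,0,0],
    [0,0,0],
    [0,0,0],
    [0,0,0],
    [0,0,0]
  ],
  "delta_rot": [
    [0,0,0],
    [0,0,0],
    [0,0,0],
    [0,0,0],
    [0,0,0],
    [0,0,0]
  ],
  "gripper": [0.2,0.2,0.2,0.2,0.2,0.2],
  "squeeze": 40
}}

```text
clock: 4.7
tool_pos: [0.5361, 0.1169, 0.1497]
orientation: [3.141, -0.001, 0.313]
force: [-1.5, 0.2, 5.6]
finger_gap: 0.0209
```

Run:
```python
from h import *
im=imaging.snapshot("wrist"); cv2.imwrite("pics/wg.png",im[:,:,::-1]); print(readout.get_state())
p0=np.pi+.21
for i in range(8):   # 45deg calls, rows
    a=p0-i*np.pi/4; print(i,[[round(float(v),3) for v in (.052/.08*(np.cos(a-k*np.pi/16)-np.cos(a)),.052/.08*(np.sin(a-k*np.pi/16)-np.sin(a)),-.0125*k/4)] for k in (1,2,3,4)])
```

```text
{'clock': 4.75, 'joint_positions': array([ 7.50249852e-02,  4.87086067e-01,  1.60392262e+00, -9.73260795e-05,
        1.04998177e+00,  1.33307278e+00]), 'dq': array([-0.00066631,  0.00102826,  0.00014534,  0.00055746,  0.00064488,
        0.00110201]), 'joint_efforts': array([-3.85724392e-02, -4.47647166e+01, -2.05477023e+01,  1.31596273e-02,
       -3.58414147e-01,  1.60486445e-03]), 'tool_pos': array([0.53612126, 0.11688897, 0.1496949 ]), 'orientation': array([ 3.14136877e+00, -5.65367787e-04,  3.12797002e-01]), 'force': array([-2.07579951, -0.19519179,  4.62759148]), 'moment': array([-0.01060176,  0.13598002, -0.00192584]), 'finger_gap': 0.020555692953876326}
0 [[-0.014, 0.127, -0.003], [-0.003, 0.254, -0.006], [0.032, 0.376, -0.009], [0.09, 0.489, -0.013]]
1 [[0.079, 0.1, -0.003], [0.177, 0.182, -0.006], [0.288, 0.243, -0.009], [0.41, 0.282, -0.013]]
2 [[0.127, 0.014, -0.003], [0.254, 0.003, -0.006], [0.376, -0.032, -0.009], [0.489, -0.09, -0.013]]
3 [[0.1, -0.079, -0.003], [0.182, -0.177, -0.006], [0.243, -0.288, -0.009], [0.282, -0.41, -0.013]]
4 [[0.014, -0.127, -0.003], [0.003, -0.254, -0.006], [-0.032, -0.376, -0.009], [-0.09, -0.489, -0.013]]
5 [[-0.079, -0.1, -0.003], [-0.177, -0.182, -0.006], [-0.288, -0.243, -0.009], [-0.41, -0.282, -0.013]]
6 [[-0.127, -0.014, -0.003], [-0.254, -0.003, -0.006], [-0.376, 0.032, -0.009], [-0.489, 0.09, -0.013]]
7 [[-0.1, 0.079, -0.003], [-0.182, 0.177, -0.006], [-0.243, 0.288, -0.009], [-0.282, 0.41, -0.013]]
```

View pics/wg.png

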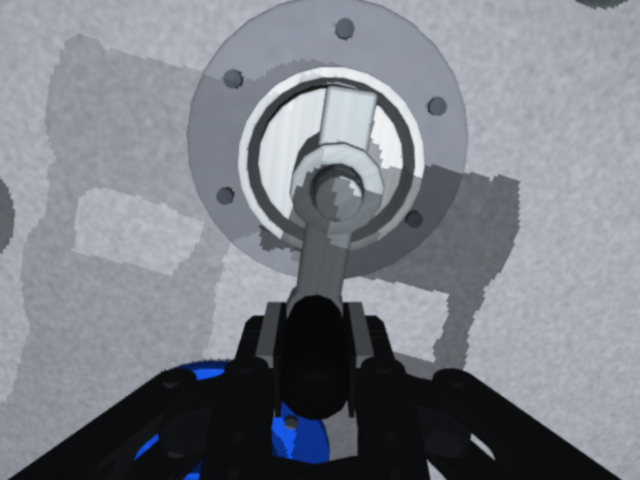

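The knob is held between the pads. The stud top is at about (338,196), along the expected line. I wind the first half turn in 45° calls, reading the force after each.

{"api": "move_arm", "payload": {
  "travel": [
    [-0.014,0.127,-0.003],
    [-0.003,0.254,-0.006],
    [0.032,0.376,-0.009],
    [0.09,0.489,-0.0125]
  ],
  "delta_rot": [
    [0,0,0],
    [0,0,0],
    [0,0,0],
    [0,0,0]
  ],
  "gripper": [0.2,0.2,0.2,0.2]
}}

```text
clock: 5.25
tool_pos: [0.5443, 0.1562, 0.1484]
orientation: [3.14, -0.001, 0.313]
force: [5.9, -5.0, 0.4]
finger_gap: 0.0209
```

{"api": "move_arm", "payload": {
  "travel": [
    [0.079,0.1,-0.003],
    [0.177,0.182,-0.006],
    [0.288,0.243,-0.009],
    [0.41,0.282,-0.0125]
  ],
  "delta_rot": [
    [0,0,0],
    [0,0,0],
    [0,0,0],
    [0,0,0]
  ],
  "gripper": [0.2,0.2,0.2,0.2]
}}

```text
clock: 5.75
tool_pos: [0.5764, 0.1777, 0.1472]
orientation: [3.139, 0.001, 0.313]
force: [1.2, -8.6, 3.7]
finger_gap: 0.0206
```

{"api": "move_arm", "payload": {
  "travel": [
    [0.127,0.014,-0.003],
    [0.254,0.003,-0.006],
    [0.376,-0.032,-0.009],
    [0.489,-0.09,-0.0125]
  ],
  "delta_rot": [
    [0,0,0],
    [0,0,0],
    [0,0,0],
    [0,0,0]
  ],
  "gripper": [0.2,0.2,0.2,0.2]
}}

```text
clock: 6.25
tool_pos: [0.6147, 0.1714, 0.1463]
orientation: [-3.142, 0.003, 0.313]
force: [-2.8, -3.0, 6.1]
finger_gap: 0.0208
```

{"api": "move_arm", "payload": {
  "travel": [
    [0.1,-0.079,-0.003],
    [0.182,-0.177,-0.006],
    [0.243,-0.288,-0.009],
    [0.282,-0.41,-0.0125]
  ],
  "delta_rot": [
    [0,0,0],
    [0,0,0],
    [0,0,0],
    [0,0,0]
  ],
  "gripper": [0.2,0.2,0.2,0.2]
}}

```text
clock: 6.75
tool_pos: [0.6382, 0.1396, 0.1459]
orientation: [-3.14, -0.001, 0.313]
force: [1.0, 1.6, 5.4]
finger_gap: 0.0208
```

Tangential drag works out at about 1 N and the radial force is modest, so the circle is right. Winding on to 1.5 turns, still short of contact plus one.

{"api": "move_arm", "payload": {
  "travel": [
    [0.014,-0.127,-0.003],
    [0.003,-0.254,-0.006],
    [-0.032,-0.376,-0.009],
    [-0.09,-0.489,-0.0125]
  ],
  "delta_rot": [
    [0,0,0],
    [0,0,0],
    [0,0,0],
    [0,0,0]
  ],
  "gripper": [0.2,0.2,0.2,0.2]
}}

```text
clock: 7.25
tool_pos: [0.6323, 0.0996, 0.1454]
orientation: [3.14, -0.005, 0.313]
force: [4.9, -1.2, 4.9]
finger_gap: 0.0207
```

{"api": "move_arm", "payload": {
  "travel": [
    [-0.079,-0.1,-0.003],
    [-0.177,-0.182,-0.006],
    [-0.288,-0.243,-0.009],
    [-0.41,-0.282,-0.0125]
  ],
  "delta_rot": [
    [0,0,0],
    [0,0,0],
    [0,0,0],
    [0,0,0]
  ],
  "gripper": [0.2,0.2,0.2,0.2]
}}

```text
clock: 7.75
tool_pos: [0.5991, 0.0755, 0.1444]
orientation: [3.138, -0.003, 0.313]
force: [1.9, -8.0, 6.7]
finger_gap: 0.0204
```

{"api": "move_arm", "payload": {
  "travel": [
    [-0.127,-0.014,-0.003],
    [-0.254,-0.003,-0.006],
    [-0.376,0.032,-0.009],
    [-0.489,0.09,-0.0125]
  ],
  "delta_rot": [
    [0,0,0],
    [0,0,0],
    [0,0,0],
    [0,0,0]
  ],
  "gripper": [0.2,0.2,0.2,0.2]
}}

```text
clock: 8.25
tool_pos: [0.5579, 0.0832, 0.1429]
orientation: [3.14, 0.002, 0.313]
force: [-2.1, -5.2, 9.3]
finger_gap: 0.0211
```

{"api": "move_arm", "payload": {
  "travel": [
    [-0.1,0.079,-0.003],
    [-0.182,0.177,-0.006],
    [-0.243,0.288,-0.009],
    [-0.282,0.41,-0.0125]
  ],
  "delta_rot": [
    [0,0,0],
    [0,0,0],
    [0,0,0],
    [0,0,0]
  ],
  "gripper": [0.2,0.2,0.2,0.2]
}}

```text
clock: 8.75
tool_pos: [0.5357, 0.1176, 0.1416]
orientation: [-3.141, 0.0, 0.313]
force: [1.8, -0.9, 4.6]
finger_gap: 0.0211
```

{"api": "move_arm", "payload": {
  "travel": [
    [-0.014,0.127,-0.003],
    [-0.003,0.254,-0.006],
    [0.032,0.376,-0.009],
    [0.09,0.489,-0.0125]
  ],
  "delta_rot": [
    [0,0,0],
    [0,0,0],
    [0,0,0],
    [0,0,0]
  ],
  "gripper": [0.2,0.2,0.2,0.2]
}}

```text
clock: 9.25
tool_pos: [0.5442, 0.1562, 0.1403]
orientation: [3.14, -0.001, 0.313]
force: [5.3, -5.2, 1.1]
finger_gap: 0.0211
```

{"api": "move_arm", "payload": {
  "travel": [
    [0.079,0.1,-0.003],
    [0.177,0.182,-0.006],
    [0.288,0.243,-0.009],
    [0.41,0.282,-0.0125]
  ],
  "delta_rot": [
    [0,0,0],
    [0,0,0],
    [0,0,0],
    [0,0,0]
  ],
  "gripper": [0.2,0.2,0.2,0.2]
}}

```text
clock: 9.75
tool_pos: [0.5762, 0.1777, 0.1391]
orientation: [3.139, 0.002, 0.313]
force: [1.9, -8.0, 5.7]
finger_gap: 0.0209
```

{"api": "move_arm", "payload": {
  "travel": [
    [0.127,0.014,-0.003],
    [0.254,0.003,-0.006],
    [0.376,-0.032,-0.009],
    [0.489,-0.09,-0.0125]
  ],
  "delta_rot": [
    [0,0,0],
    [0,0,0],
    [0,0,0],
    [0,0,0]
  ],
  "gripper": [0.2,0.2,0.2,0.2]
}}

```text
clock: 10.25
tool_pos: [0.6146, 0.1714, 0.1383]
orientation: [-3.141, 0.003, 0.313]
force: [-2.1, -2.4, 8.2]
finger_gap: 0.0205
```

{"api": "move_arm", "payload": {
  "travel": [
    [0.1,-0.079,-0.003],
    [0.182,-0.177,-0.006],
    [0.243,-0.288,-0.009],
    [0.282,-0.41,-0.0125]
  ],
  "delta_rot": [
    [0,0,0],
    [0,0,0],
    [0,0,0],
    [0,0,0]
  ],
  "gripper": [0.2,0.2,0.2,0.2]
}}

```text
clock: 10.75
tool_pos: [0.6382, 0.1395, 0.1378]
orientation: [-3.14, -0.001, 0.313]
force: [2.7, 1.2, 7.1]
finger_gap: 0.0209
```

No step by 1.5 turns; drag is still about 1 N. One more turn is safe, since contact is later than 1.5.

{"api": "move_arm", "payload": {
  "travel": [
    [0.014,-0.127,-0.003],
    [0.003,-0.254,-0.006],
    [-0.032,-0.376,-0.009],
    [-0.09,-0.489,-0.0125]
  ],
  "delta_rot": [
    [0,0,0],
    [0,0,0],
    [0,0,0],
    [0,0,0]
  ],
  "gripper": [0.2,0.2,0.2,0.2]
}}

```text
clock: 11.25
tool_pos: [0.6328, 0.1004, 0.1376]
orientation: [-3.142, -0.006, 0.312]
force: [6.9, 1.2, 6.2]
finger_gap: 0.0208
```

{"api": "move_arm", "payload": {
  "travel": [
    [-0.079,-0.1,-0.003],
    [-0.177,-0.182,-0.006],
    [-0.288,-0.243,-0.009],
    [-0.41,-0.282,-0.0125]
  ],
  "delta_rot": [
    [0,0,0],
    [0,0,0],
    [0,0,0],
    [0,0,0]
  ],
  "gripper": [0.2,0.2,0.2,0.2]
}}

```text
clock: 11.75
tool_pos: [0.6003, 0.0756, 0.1367]
orientation: [3.138, -0.006, 0.312]
force: [7.1, -6.8, 6.3]
finger_gap: 0.0209
```

{"api": "move_arm", "payload": {
  "travel": [
    [-0.127,-0.014,-0.003],
    [-0.254,-0.003,-0.006],
    [-0.376,0.032,-0.009],
    [-0.489,0.09,-0.0125]
  ],
  "delta_rot": [
    [0,0,0],
    [0,0,0],
    [0,0,0],
    [0,0,0]
  ],
  "gripper": [0.2,0.2,0.2,0.2]
}}

```text
clock: 12.25
tool_pos: [0.5593, 0.0823, 0.1353]
orientation: [3.138, -0.001, 0.312]
force: [0.4, -9.5, 9.0]
finger_gap: 0.0211
```

{"api": "move_arm", "payload": {
  "travel": [
    [-0.1,0.079,-0.003],
    [-0.182,0.177,-0.006],
    [-0.243,0.288,-0.009],
    [-0.282,0.41,-0.0125]
  ],
  "delta_rot": [
    [0,0,0],
    [0,0,0],
    [0,0,0],
    [0,0,0]
  ],
  "gripper": [0.2,0.2,0.2,0.2]
}}

```text
clock: 12.75
tool_pos: [0.5361, 0.1163, 0.1339]
orientation: [3.14, 0.001, 0.313]
force: [1.4, -5.4, 7.6]
finger_gap: 0.0209
```

{"api": "move_arm", "payload": {
  "travel": [
    [-0.014,0.127,-0.003],
    [-0.003,0.254,-0.006],
    [0.032,0.376,-0.009],
    [0.09,0.489,-0.0125]
  ],
  "delta_rot": [
    [0,0,0],
    [0,0,0],
    [0,0,0],
    [0,0,0]
  ],
  "gripper": [0.2,0.2,0.2,0.2]
}}

```text
clock: 13.25
tool_pos: [0.5438, 0.1553, 0.1327]
orientation: [3.139, 0.0, 0.313]
force: [2.6, -9.2, 6.3]
finger_gap: 0.0208
```

{"api": "move_arm", "payload": {
  "travel": [
    [0.079,0.1,-0.003],
    [0.177,0.182,-0.006],
    [0.288,0.243,-0.009],
    [0.41,0.282,-0.0125]
  ],
  "delta_rot": [
    [0,0,0],
    [0,0,0],
    [0,0,0],
    [0,0,0]
  ],
  "gripper": [0.2,0.2,0.2,0.2]
}}

```text
clock: 13.75
tool_pos: [0.5753, 0.1774, 0.1315]
orientation: [3.14, 0.004, 0.313]
force: [-3.8, -8.6, 10.2]
finger_gap: 0.0211
```

{"api": "move_arm", "payload": {
  "travel": [
    [0.127,0.014,-0.003],
    [0.254,0.003,-0.006],
    [0.376,-0.032,-0.009],
    [0.489,-0.09,-0.0125]
  ],
  "delta_rot": [
    [0,0,0],
    [0,0,0],
    [0,0,0],
    [0,0,0]
  ],
  "gripper": [0.2,0.2,0.2,0.2]
}}

```text
clock: 14.25
tool_pos: [0.6134, 0.1721, 0.1307]
orientation: [-3.14, 0.005, 0.313]
force: [-8.0, -0.5, 10.6]
finger_gap: 0.0208
```

{"api": "move_arm", "payload": {
  "travel": [
    [0.1,-0.079,-0.003],
    [0.182,-0.177,-0.006],
    [0.243,-0.288,-0.009],
    [0.282,-0.41,-0.0125]
  ],
  "delta_rot": [
    [0,0,0],
    [0,0,0],
    [0,0,0],
    [0,0,0]
  ],
  "gripper": [0.2,0.2,0.2,0.2]
}}

```text
clock: 14.75
tool_pos: [0.6376, 0.1415, 0.1303]
orientation: [-3.137, -0.001, 0.313]
force: [-0.9, 8.4, 10.0]
finger_gap: 0.021
```

The step shows at k=13, 1.5 to 1.6 turns in: tangential drag goes from about 0.6 N at 12/8 to 4.8 N at 13/8. It then creeps to about 8.4 N at 20/8, or +7.4 N, against 6–8 N expected one turn past contact. So the target is about 2.54 turns. I add 15° more, which includes a 2° compliance lag, then let go and rise.

{"api": "move_arm", "payload": {
  "travel": [
    [0.012,-0.084,-0.002],
    [0.013,-0.169,-0.004],
    [0.013,-0.169,-0.004],
    [0.013,-0.169,-0.004]
  ],
  "delta_rot": [
    [0,0,0],
    [0,0,0],
    [0,0,0],
    [0,0,0]
  ],
  "gripper": [0.2,0.2,0.2,0.2]
}}

```text
clock: 15.25
tool_pos: [0.6397, 0.1276, 0.1302]
orientation: [-3.139, -0.004, 0.313]
force: [2.5, 6.2, 8.2]
finger_gap: 0.0211
```

{"api": "move_arm", "payload": {
  "travel": [
    [0,0,0],
    [0,0,0],
    [0,0,0],
    [0,0,0],
    [0,0,0.5],
    [0,0,1],
    [0,0,1]
  ],
  "delta_rot": [
    [0,0,0],
    [0,0,0],
    [0,0,0],
    [0,0,0],
    [0,0,0],
    [0,0,0],
    [0,0,0]
  ],
  "gripper": [0.5,0.5,0.5,0.5,0.5,0.5,0.5]
}}

```text
clock: 16.12
tool_pos: [0.6403, 0.125, 0.2129]
orientation: [3.14, -0.007, 0.313]
force: [0.3, 0.9, 0.4]
finger_gap: 0.0429
```

{"api": "move_arm", "payload": {
  "travel": [
    [-0.3,0,0.3],
    [-0.7,0,0.55],
    [-0.7,0,0.55],
    [-0.7,0,0.55]
  ],
  "delta_rot": [
    [0,0,0],
    [0,0,0],
    [0,0,0],
    [0,0,0]
  ],
  "gripper": [0.5,0.5,0.5,0.5]
}}

```text
clock: 16.62
tool_pos: [0.5828, 0.1249, 0.252]
orientation: [-3.142, 0.001, 0.313]
force: [-0.0, -0.2, 0.6]
finger_gap: 0.0425
```

Run:
```python
from h import *
C=cam("wrist"); np.savez("ws.npz",R=C[2],t=C[3]); im=imaging.snapshot("wrist"); cv2.imwrite("pics/ws.png",im[:,:,::-1])
print(readout.get_state()['tool_pos'],proj(C,[.5872,.1264,.135]),proj(C,[.639,.124,.148]))
w=np.load("wcap.npz")
```

```text
[0.58293729 0.1248709  0.25171339] [315.00181653 233.77602719] [349.90716372 153.3292886 ]
```

View pics/ws.png

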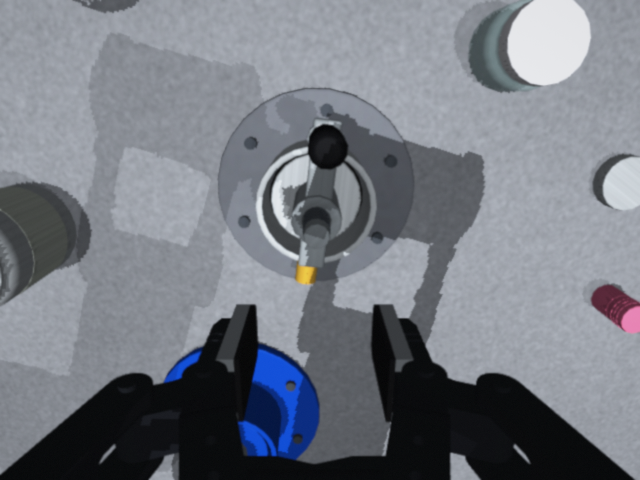

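Run:
```python
from h import *
C=cam("wrist"); w=np.load("ws.npz");C=(C[0],C[1],w['R'],w['t'])
im=cv2.imread("pics/ws.png"); m=(im.max(2)<35).astype(np.uint8); m[200:]=0
n,l,s,c=cv2.connectedComponentsWithStats(m)
for i in range(1,n):
    if s[i,4]>300: print(s[i],c[i])
S=onplane(C,(316,229),.135)
for z in (.148,):
  for p in ((327,148),(328,145)):
    k=onplane(C,p,z); d=k-S; print(k,np.hypot(d[0],d[1]),np.degrees(np.arctan2(d[1],d[0])))
print(S)
cv2.imwrite("pics/wsc.png",cv2.resize(im[80:300,210:420],None,fx=2.7,fy=2.7,interpolation=cv2.INTER_CUBIC))
```

```text
[ 309  125   39   44 1146] [327.60296684 147.10209424]
[0.63791562 0.13629041 0.148     ] 0.0486823659594415 11.300941320532838
[0.63954194 0.13628369 0.148     ] 0.05027688462009189 10.93024514053035
[0.59017714 0.1267505  0.135     ]
```

View pics/wsc.png

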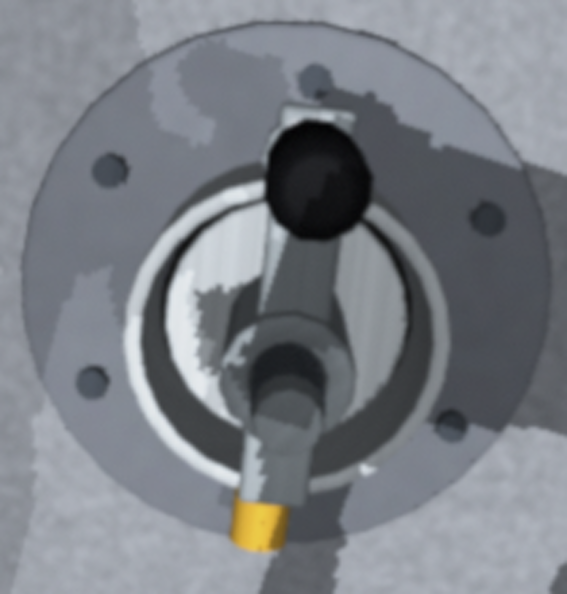

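The crop shows the stud top at px (315.6,236.3), the knob at (327.8,146.7) and the crank at about 11°. That puts the net rotation at 2.50 turns: the last 15° mostly relaxed in finger compliance. Contact was at 1.5–1.6 turns, so this is 0.9–1.0 turn past, within tolerance. I refine the cap position from the picture already taken.

Run:
```python
from h import *
C0=cam("wrist"); w=np.load("wcap.npz");C=(C0[0],C0[1],w['R'],w['t'])
im=cv2.imread("pics/wcap.png"); g=cv2.cvtColor(im,cv2.COLOR_BGR2GRAY)[170:250,280:360]
g=cv2.resize(g,None,fx=6,fy=6,interpolation=cv2.INTER_CUBIC); cv2.imwrite("pics/capc.png",g)
h=cv2.HoughCircles(cv2.GaussianBlur(g,(7,7),2),cv2.HOUGH_GRADIENT,1.5,30,param1=60,param2=25,minRadius=80,maxRadius=125)
for x,y,r in h[0][:4]: print(280+x/6,170+y/6,r/6,onplane(C,(280+x/6,170+y/6),.046))
w=np.load("ws.npz");C=(C0[0],C0[1],w['R'],w['t']);print(onplane(C,(315.6,236.3),.135))
```

```text
Traceback (most recent call last):
TypeError: 'NoneType' object is not subscriptable
```

View pics/capc.png

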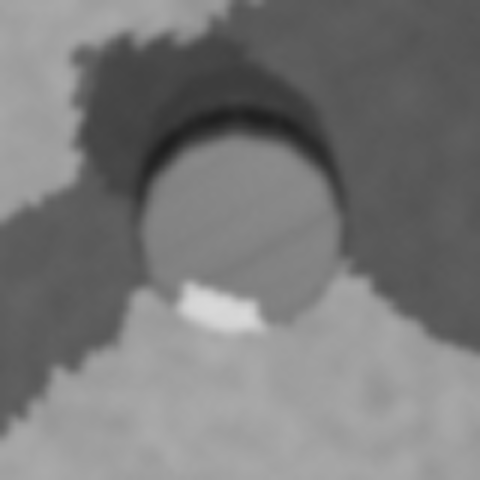

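{"api": "move_arm", "payload": {
  "travel": [
    [-0.03,-0.46,0],
    [-0.0575,-0.92,0]
  ],
  "delta_rot": [
    [0,0,0],
    [0,0,0]
  ],
  "gripper": [0.5,0.5]
}}

```text
clock: 16.92
tool_pos: [0.5784, 0.0507, 0.2514]
orientation: [-3.141, 0.002, 0.314]
force: [0.5, 0.1, 0.4]
finger_gap: 0.0428
```

{"api": "move_arm", "payload": {
  "travel": [
    [-0.03,-0.46,0],
    [-0.0575,-0.92,0]
  ],
  "delta_rot": [
    [0,0,0],
    [0,0,0]
  ],
  "gripper": [0.5,0.5]
}}

```text
clock: 17.18
tool_pos: [0.5737, -0.0236, 0.2515]
orientation: [-3.141, 0.002, 0.313]
force: [-0.2, -0.1, -0.2]
finger_gap: 0.0427
```

{"api": "move_arm", "payload": {
  "travel": [
    [-0.03,-0.46,0],
    [-0.0575,-0.92,0]
  ],
  "delta_rot": [
    [0,0,0],
    [0,0,0]
  ],
  "gripper": [0.5,0.5]
}}

```text
clock: 17.42
tool_pos: [0.5691, -0.0973, 0.2515]
orientation: [-3.141, 0.002, 0.313]
force: [-0.1, 0.7, -0.9]
finger_gap: 0.0427
```

{"api": "move_arm", "payload": {
  "travel": [
    [-0.03,-0.46,0],
    [-0.0575,-0.92,0]
  ],
  "delta_rot": [
    [0,0,0],
    [0,0,0]
  ],
  "gripper": [0.5,0.5]
}}

```text
clock: 17.68
tool_pos: [0.5644, -0.171, 0.2515]
orientation: [-3.14, 0.001, 0.312]
force: [0.1, 0.8, -0.6]
finger_gap: 0.0427
```

{"api": "move_arm", "payload": {
  "travel": [
    [-0.03,-0.46,0],
    [-0.0575,-0.92,0],
    [-0.0575,-0.92,0],
    [-0.0575,-0.92,0]
  ],
  "delta_rot": [
    [0,0,0],
    [0,0,0],
    [0,0,0],
    [0,0,0]
  ],
  "gripper": [0.5,0.5,0.5,0.5]
}}

```text
clock: 18.18
tool_pos: [0.5597, -0.2428, 0.2518]
orientation: [-3.14, 0.001, 0.312]
force: [-0.2, 0.2, 0.2]
finger_gap: 0.0427
```

The cap crop puts its top centre at px (320.2,208.8), giving a cap position of about (0.559,-0.243). I descend and grip.

{"api": "move_arm", "payload": {
  "travel": [
    [-0.0125,0,-0.5],
    [-0.0125,0,-1]
  ],
  "delta_rot": [
    [0,0,0],
    [0,0,0]
  ],
  "gripper": [0.5,0.5]
}}

```text
clock: 18.42
tool_pos: [0.5591, -0.2418, 0.1722]
orientation: [3.141, -0.001, 0.314]
force: [0.6, -0.0, -1.3]
finger_gap: 0.0427
```

{"api": "move_arm", "payload": {
  "travel": [
    [0,0,-0.5],
    [0,0,-1],
    [0,0,-1]
  ],
  "delta_rot": [
    [0,0,0],
    [0,0,0],
    [0,0,0]
  ],
  "gripper": [0.5,0.5,0.5]
}}

```text
clock: 18.8
tool_pos: [0.5572, -0.2408, 0.0899]
orientation: [-3.136, 0.005, 0.314]
force: [-0.5, 0.5, -0.1]
finger_gap: 0.0429
```

{"api": "move_arm", "payload": {
  "travel": [
    [0,0,-0.3],
    [0,0,-0.6],
    [0,0,-0.73],
    [0,0,-0.73]
  ],
  "delta_rot": [
    [0,0,0],
    [0,0,0],
    [0,0,0],
    [0,0,0]
  ],
  "gripper": [0.5,0.5,0.5,0.5]
}}

```text
clock: 19.3
tool_pos: [0.5592, -0.2428, 0.0353]
orientation: [3.141, -0.0, 0.313]
force: [-0.1, 0.5, 0.2]
finger_gap: 0.0429
```

{"api": "move_arm", "payload": {
  "travel": [
    [0,0,0],
    [0,0,0],
    [0,0,0],
    [0,0,0],
    [0,0,0],
    [0,0,0]
  ],
  "delta_rot": [
    [0,0,0],
    [0,0,0],
    [0,0,0],
    [0,0,0],
    [0,0,0],
    [0,0,0]
  ],
  "gripper": [0.25,0.25,0.25,0.25,0.25,0.25],
  "squeeze": 25
}}

```text
clock: 20.05
tool_pos: [0.5596, -0.2434, 0.0361]
orientation: [3.14, -0.002, 0.313]
force: [-0.4, 0.6, 6.3]
finger_gap: 0.0272
```

{"api": "move_arm", "payload": {
  "travel": [
    [0,0,0.3],
    [0,0,0.8],
    [0,0,0.8]
  ],
  "delta_rot": [
    [0,0,0],
    [0,0,0],
    [0,0,0]
  ],
  "gripper": [0.25,0.25,0.25]
}}

```text
clock: 20.42
tool_pos: [0.5604, -0.244, 0.1021]
orientation: [3.136, -0.004, 0.313]
force: [-0.4, -0.7, -0.9]
finger_gap: 0.0272
```

Run:
```python
from h import *
C=cam("wrist"); im=imaging.snapshot("wrist"); cv2.imwrite("pics/wc2.png",im[:,:,::-1]); s=readout.get_state(); print(s['tool_pos'],s['finger_gap'],s['force'])
p=s['tool_pos']; print(proj(C,p+[0,0,.013]),proj(C,p+[0,0,.013]+.014*np.array([.951,.308,0])))
```

```text
[ 0.55931677 -0.24340059  0.10007722] 0.027560967694111253 [-0.10165897 -0.14377107 -0.42711569]
[313.49485335 378.26301941] [313.45749076 338.92544053]
```

View pics/wc2.png

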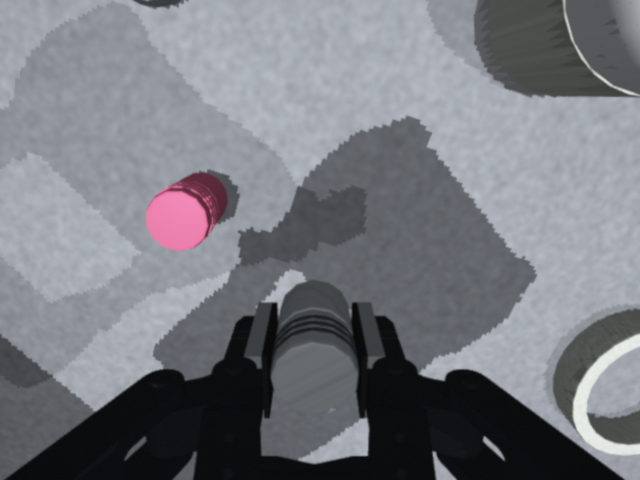

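The cap (27.5 mm gap) is held centred across the jaws, with its top edge at row 342, about 1 mm back along the pads. I carry it to above the stud.

{"api": "move_arm", "payload": {
  "travel": [
    [0,0.3,0.6],
    [0.069,0.928,1],
    [0.069,0.928,1]
  ],
  "delta_rot": [
    [0,0,0],
    [0,0,0],
    [0,0,0]
  ],
  "gripper": [0.25,0.25,0.25]
}}

```text
clock: 20.85
tool_pos: [0.5651, -0.1661, 0.1802]
orientation: [3.14, -0.002, 0.316]
force: [-0.6, 0.9, -1.4]
finger_gap: 0.027
```

{"api": "move_arm", "payload": {
  "travel": [
    [0.035,0.464,0.3],
    [0.069,0.928,0.44]
  ],
  "delta_rot": [
    [0,0,0],
    [0,0,0]
  ],
  "gripper": [0.25,0.25]
}}

```text
clock: 21.1
tool_pos: [0.5694, -0.0945, 0.2129]
orientation: [-3.141, 0.002, 0.311]
force: [0.1, -0.1, -0.4]
finger_gap: 0.0275
```

{"api": "move_arm", "payload": {
  "travel": [
    [0.035,0.464,0],
    [0.069,0.928,0]
  ],
  "delta_rot": [
    [0,0,0],
    [0,0,0]
  ],
  "gripper": [0.25,0.25]
}}

```text
clock: 21.35
tool_pos: [0.5746, -0.0199, 0.2119]
orientation: [-3.141, 0.003, 0.312]
force: [0.6, -0.1, -0.3]
finger_gap: 0.0271
```

{"api": "move_arm", "payload": {
  "travel": [
    [0.035,0.464,0],
    [0.069,0.928,0]
  ],
  "delta_rot": [
    [0,0,0],
    [0,0,0]
  ],
  "gripper": [0.25,0.25]
}}

```text
clock: 21.6
tool_pos: [0.5802, 0.0543, 0.2116]
orientation: [-3.141, 0.003, 0.312]
force: [0.0, -0.9, 0.4]
finger_gap: 0.0272
```

{"api": "move_arm", "payload": {
  "travel": [
    [0.035,0.464,0],
    [0.069,0.928,0],
    [0.069,0.928,0],
    [0.069,0.928,0],
    [0.069,0.928,0]
  ],
  "delta_rot": [
    [0,0,0],
    [0,0,0],
    [0,0,0],
    [0,0,0],
    [0,0,0]
  ],
  "gripper": [0.25,0.25,0.25,0.25,0.25]
}}

```text
clock: 22.22
tool_pos: [0.5863, 0.1269, 0.2131]
orientation: [3.141, 0.001, 0.311]
force: [0.6, -0.8, -1.1]
finger_gap: 0.0276
```

{"api": "move_arm", "payload": {
  "travel": [
    [0.01,0.01,-0.25],
    [0.01,0.01,-0.48],
    [0.01,0.01,-0.48],
    [0.01,0.01,-0.48]
  ],
  "delta_rot": [
    [0,0,0],
    [0,0,0],
    [0,0,0],
    [0,0,0]
  ],
  "gripper": [0.25,0.25,0.25,0.25]
}}

```text
clock: 22.72
tool_pos: [0.5876, 0.1285, 0.1761]
orientation: [3.141, -0.001, 0.312]
force: [-0.3, 0.4, -0.4]
finger_gap: 0.0278
```

{"api": "move_arm", "payload": {
  "travel": [
    [0,0,-0.03],
    [0,0,-0.06],
    [0,0,-0.09],
    [0,0,-0.09]
  ],
  "delta_rot": [
    [0,0,0],
    [0,0,0],
    [0,0,0],
    [0,0,0]
  ],
  "gripper": [0.25,0.25,0.25,0.25]
}}

```text
clock: 23.22
tool_pos: [0.5877, 0.1291, 0.1705]
orientation: [3.141, -0.003, 0.313]
force: [-3.4, 0.1, 11.7]
finger_gap: 0.0274
```

The cap rim met the stud top (Fz 11.7 N at a bottom height of 0.134), so it is slightly off. I ease the pressure and shift towards the estimated centre.

{"api": "move_arm", "payload": {
  "travel": [
    [0,0,0.01],
    [-0.012,-0.018,0.005],
    [-0.012,-0.018,0.005]
  ],
  "delta_rot": [
    [0,0,0],
    [0,0,0],
    [0,0,0]
  ],
  "gripper": [0.25,0.25,0.25]
}}

```text
clock: 23.6
tool_pos: [0.5872, 0.1285, 0.1706]
orientation: [-3.142, -0.005, 0.313]
force: [-0.2, 2.3, 7.3]
finger_gap: 0.0271
```

Run:
```python
from h import *
s=readout.get_state(); print(s['tool_pos'],s['force'],s['moment'])
im=imaging.snapshot("wrist"); cv2.imwrite("pics/wi.png",im[:,:,::-1])
```

```text
[0.58723396 0.12845591 0.17062451] [-0.19431164  2.3469403   7.26632291] [ 0.47098436 -0.0362053  -0.02664067]
```

View pics/wi.png

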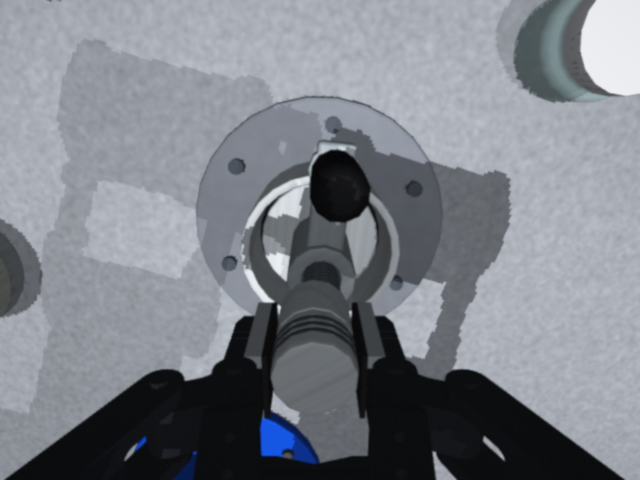

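The wrist picture shows the visible stud piece at column ~322 and the cap's axis at ~315, so the cap must go toward the tool's +y, which is world −y. I measure it.

Run:
```python
import cv2,numpy as np
from h import *
im=cv2.imread("pics/wi.png"); g=cv2.cvtColor(im,cv2.COLOR_BGR2GRAY)
for r in (264,268,272,276): print(r,list(g[r,296:352:1]))
print(300,list(g[300,268:360]))
C=cam("wrist")
p=readout.get_state()['tool_pos']
print(proj(C,[p[0],p[1],.134]),proj(C,[.5865,.1264,.135]),proj(C,[.5865,.1264,.12]),proj(C,[.5865+.00308,.1264-.00951,.12]))
```

```text
264 [np.uint8(86), np.uint8(85), np.uint8(86), np.uint8(85), np.uint8(84), np.uint8(84), np.uint8(84), np.uint8(84), np.uint8(83), np.uint8(82), np.uint8(82), np.uint8(81), np.uint8(76), np.uint8(71), np.uint8(60), np.uint8(46), np.uint8(39), np.uint8(35), np.uint8(35), np.uint8(36), np.uint8(37), np.uint8(38), np.uint8(36), np.uint8(36), np.uint8(37), np.uint8(37), np.uint8(37), np.uint8(38), np.uint8(37), np.uint8(36), np.uint8(34), np.uint8(32), np.uint8(34), np.uint8(36), np.uint8(37), np.uint8(44), np.uint8(54), np.uint8(66), np.uint8(76), np.uint8(82), np.uint8(84), np.uint8(83), np.uint8(84), np.uint8(83), np.uint8(83), np.uint8(83), np.uint8(84), np.uint8(85), np.uint8(84), np.uint8(85), np.uint8(85), np.uint8(85), np.uint8(84), np.uint8(82), np.uint8(77), np.uint8(69)]
268 [np.uint8(85), np.uint8(85), np.uint8(84), np.uint8(85), np.uint8(86), np.uint8(86), np.uint8(85), np.uint8(83), np.uint8(76), np.uint8(62), np.uint8(44), np.uint8(36), np.uint8(33), np.uint8(33), np.uint8(33), np.uint8(34), np.uint8(32), np.uint8(35), np.uint8(36), np.uint8(39), np.uint8(38), np.uint8(36)
[... 2771 characters left out ...]
 np.uint8(73), np.uint8(73), np.uint8(74), np.uint8(74), np.uint8(74), np.uint8(75), np.uint8(75), np.uint8(73), np.uint8(73), np.uint8(73), np.uint8(73), np.uint8(73), np.uint8(71), np.uint8(70), np.uint8(70), np.uint8(70), np.uint8(71), np.uint8(71), np.uint8(72), np.uint8(70), np.uint8(70), np.uint8(70), np.uint8(70), np.uint8(70), np.uint8(70), np.uint8(70), np.uint8(70), np.uint8(75), np.uint8(79), np.uint8(78), np.uint8(77), np.uint8(76), np.uint8(77), np.uint8(77), np.uint8(74), np.uint8(72), np.uint8(71), np.uint8(71), np.uint8(71), np.uint8(71), np.uint8(69), np.uint8(69)]
[315.72561927 305.0869895 ] [319.87085336 309.03352584] [319.41650699 293.20519469] [341.84514232 293.18960886]
```

The stud axis is at column 321 against the cap axis at 315.5, so shift 2.2 mm along the tool's +y.

{"api": "move_arm", "payload": {
  "travel": [
    [0.008,-0.026,0],
    [0.008,-0.026,0],
    [0.008,-0.026,0],
    [0.008,-0.026,-0.03],
    [0.008,-0.026,-0.03]
  ],
  "delta_rot": [
    [0,0,0],
    [0,0,0],
    [0,0,0],
    [0,0,0],
    [0,0,0]
  ],
  "gripper": [0.25,0.25,0.25,0.25,0.25]
}}

```text
clock: 24.28
tool_pos: [0.5866, 0.1254, 0.1657]
orientation: [-3.142, 0.001, 0.313]
force: [0.0, -0.1, -0.8]
finger_gap: 0.0272
```

It dropped in: z 0.1657 with the force gone. Pressing on down.

{"api": "move_arm", "payload": {
  "travel": [
    [0,0,-0.06],
    [0,0,-0.12],
    [0,0,-0.18],
    [0,0,-0.18]
  ],
  "delta_rot": [
    [0,0,0],
    [0,0,0],
    [0,0,0],
    [0,0,0]
  ],
  "gripper": [0.25,0.25,0.25,0.25]
}}

```text
clock: 24.78
tool_pos: [0.5865, 0.1255, 0.1512]
orientation: [-3.141, 0.001, 0.313]
force: [-0.6, -0.5, 0.1]
finger_gap: 0.0273
```

{"api": "move_arm", "payload": {
  "travel": [
    [0,0,-0.025],
    [0,0,-0.05],
    [0,0,-0.065],
    [0,0,-0.065]
  ],
  "delta_rot": [
    [0,0,0],
    [0,0,0],
    [0,0,0],
    [0,0,0]
  ],
  "gripper": [0.25,0.25,0.25,0.25]
}}

```text
clock: 25.28
tool_pos: [0.5868, 0.1255, 0.1471]
orientation: [3.141, -0.0, 0.313]
force: [-1.9, -0.5, 3.2]
finger_gap: 0.0275
```

The cap bottomed at TCP 0.1471, exactly as predicted (Fz 3 N). Release and rise.

{"api": "move_arm", "payload": {
  "travel": [
    [0,0,-0.01],
    [0,0,-0.01],
    [0,0,0],
    [0,0,0],
    [0,0,0],
    [0,0,0]
  ],
  "delta_rot": [
    [0,0,0],
    [0,0,0],
    [0,0,0],
    [0,0,0],
    [0,0,0],
    [0,0,0]
  ],
  "gripper": [0.25,0.25,0.45,0.45,0.45,0.45]
}}

```text
clock: 26.02
tool_pos: [0.5867, 0.1255, 0.1464]
orientation: [3.142, 0.0, 0.313]
force: [0.3, -0.0, 0.1]
finger_gap: 0.0388
```

{"api": "move_arm", "payload": {
  "travel": [
    [0,0,0.2],
    [0,0,0.6],
    [0,0,1],
    [0,0,1],
    [0,0,1]
  ],
  "delta_rot": [
    [0,0,0],
    [0,0,0],
    [0,0,0],
    [0,0,0],
    [0,0,0]
  ],
  "gripper": [0.45,0.45,0.45,0.45,0.45]
}}

```text
clock: 26.65
tool_pos: [0.5865, 0.1255, 0.2267]
orientation: [3.141, 0.0, 0.313]
force: [0.4, -0.1, -0.1]
finger_gap: 0.0382
```

Run:
```python
from h import *
im=imaging.snapshot("wrist"); cv2.imwrite("pics/wf.png",im[:,:,::-1]); s=readout.get_state(); print(s['tool_pos'],s['force'],s['clock'])
C=cam("wrist"); print(proj(C,[.5865,.1264,.157]))
```

```text
[0.5862932  0.12543974 0.22595949] [ 0.35591305  0.49974463 -0.12418594] 26.7
[313.73155568 272.54052781]
```

View pics/wf.png

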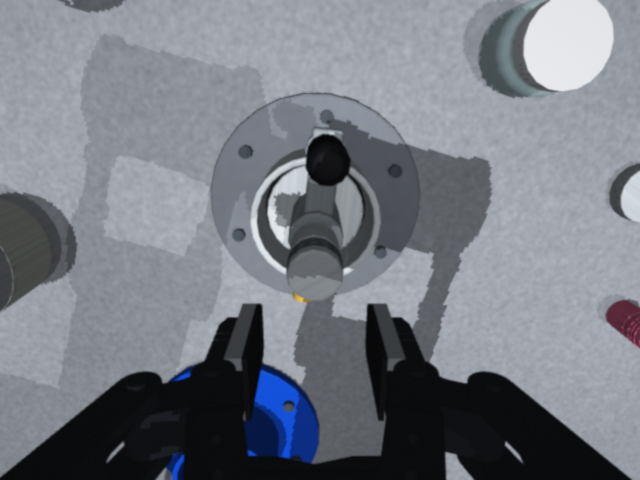

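The cap stands upright on the stud at (315,272), against a prediction of (314,272.5). The knob is still at (327,160), about 11°, so the crank has not moved. I hand in.

```bash
python3 -c "
from rig import robot
print(robot.sign_off())"
```

```text
the job is handed in; nothing more can be done
None
```

I wound the ring to the seal and about one more turn, let go, and put the cap fully down on the stud. The job is handed in at about 27 s, within the 72 s limit; no verdict was reported.

- **Ring:** The drag at the knob stepped from about 1 N to about 5 N between 1.5 and 1.6 turns. It had risen by about 7 N at 2.5 turns, as expected one turn past contact.
- **Final crank angle:** I commanded 2.54 turns, but the picture after release showed about 2.50. Most of the last 15° was lost, I think, in the give of the fingers. That leaves the ring 0.9–1.0 turn past contact, or roughly 17–18 N on the seal by my estimate. The seal force cannot be measured directly.
- **Cap:** It first caught on the stud's top edge at about 12 N, because it was roughly 2 mm off. After a correction from the wrist picture it dropped in and bottomed at the height I had predicted.
- **Last checks:** After release the wrist picture shows the cap upright on the stud, within about 1 px of where it should be. The crank has not moved and the wrist force is about zero.
- **Disagreement:** The top camera and the wrist camera differed by about 5 mm in x, and I used the wrist camera.
- **Other items:** No bystander was touched as far as the forces and wrist pictures show. I took no final overview picture to confirm it.

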